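# Open the ratchet board holder to free a relay board

## Robot

A 7-joint arm with a two-finger parallel gripper is mounted at the origin on a cart in front of the work surface, level with it; the furniture and walls round the work are solid. World frame = base frame: x ahead of the robot, y to its left, z up, the work surface at z = 0. Lengths are in m, angles in rad, forces in N, time in s.
With the tool pointing down it reaches from about 0.4 to 0.85 m from the base axis. Payload 4.5 kg.
Tool frame: the origin (TCP) lies on the centre line of the jaws, within the pads' length; the fingertips stand 11 mm ahead of it and the grasp point (between the pads) lies 8 mm behind it; z points along the fingers, x is the direction in which the jaws open and shut, and the axes are right-handed (so a half turn about z gives the same grasp; the last joint's range is limited). The gripper opens to 88 mm and grips with 3 to 60 N. Pads are 18 mm wide; open, the fingers measure 123 mm over their backs; the gripper's body (75 mm by 187 mm) begins 45 mm behind the grasp point.
Start: joints at [1.32, 0.689, -0.195, 1.565, 0.157, 0.902, -0.215], TCP at [0.176, -0.6, 0.25] pointing down, gripper open.
Joint ranges: [-3.01, 3.01], [-0.46, 2.08], [-1.47, 1.51], [0.13, 2.56], [-1, 4.14], [0.04, 2.09], [-2.66, 2.66]. Speed limits (rad/s): [2.57, 2.57, 3.14, 3.14, 3.14, 3.14, 3.14].

## Interface

Orientations are given as a unit quaternion [x, y, z, w].
In Python, from plant import r, vision, order, nets gives the robot as it stands.
- The arm moves only by the tool send_rows, never from a script. Its argument "series" is a list of rows, each an object with "delta_pos": the shift along the tool's x, y, z in cm, a list of three; "turn": the turn about the tool's z in degrees; "jaw": the closure, from 0 (fully open) to 1 (shut). In form: [{"delta_pos": [x, y, z], "turn": turn, "jaw": jaw}, ...]. A call has 1 to 8 rows; each row is the pose to reach, as a shift and turn from the pose commanded when the call began, along the tool's axes at that moment; what a row does not reach only later rows make up. A row lasts 1/12 s, in which the tool goes at most 41.7 mm and 7.16 degrees, less where a joint would pass 70% of its speed; a pose out of reach is approached as far as the arm can. A call with a gripper value outside its range is refused whole. The fingers move at their own pace and stop on an object; "force" is the grip in N (left out, the last holds). Time passes only in rows, so rows that repeat a pose let the fingers close. It gives the time, the measured TCP pose, the force and the opening at its end, in the units of the state.
- r.get_state(): the state, without advancing time (a new reading comes with each control period).
- vision.snapshot(name): name is "scene" or "top" or "wrist"; returns the picture (384x512x3 uint8, blue, green, red); there is no depth.
- vision.camera_params(name): a dict with "intrinsics" (3x3 intrinsics, pixels), "extrinsics" (4x4, takes a point from world to camera coordinates). Camera axes: x right, y down, z forward; pixel columns grow to the right and rows downward; lengths in m; the calibration is good to about 2 mm. A picture is of the moment at which its call begins: read the wrist's pose just before it. camera_params takes no time and is no camera call; for the wrist camera it gives the pose at the moment of the call.
- order.finish_job(): hands the job in, once; it reports no verdict.
Trained networks look in the newest picture that a camera, given by its name, has taken for a name from the list of things; names that differ only in an ending like _2 or _b are one class to them, and where a whole thing is asked for, a point or a joint stands for the part that bears it (a point fixed in the world has none). Each returns a list of dicts, best first, with "score" (0 to 1); they miss things now and then, are a little off and sometimes report something else, mostly with a low value. They report only what shows in the picture. A call takes as long as a camera call.
- nets.boxes_of(camera, label): "location" ([row, column] as shares, 0 to 1, of the picture: columns of its width, rows of its height, amid what is visible of it).
- nets.trace(camera, label): "region" (384x512 bool, what is visible of it) and "location" ([row, column] as shares, 0 to 1, of the picture: columns of its width, rows of its height, amid what is visible of it).
The state is a dict: "clock": time; "q": joint angles; "qd": joint speeds; "joint_torque": joint torques, N m; "tool_pos": TCP position; "eef_rot": TCP orientation; "contact_force": force on the tool from outside, world axes, zero at the start; "moment": the same for the moment, N m; "opening": opening from 0.0 (shut) to 1.0 (fully open).
Only numpy, scipy, OpenCV 4.12 (cv2) and the standard library are available. Lean on these libraries where they do the work, as an engineer would, in place of code of your own. Each camera call takes 0.05 s, during which the arm holds its last target.

## Task

The relay board in the board holder is finished: open the holder so that the board can be taken out, gripping and lifting nothing. Press down the thumb tab on the sliding jaw's head to free its ratchet and, keeping it down, push the jaw along its bar away from the board, all the way back to the end stop; then let go so that the tab springs up again. Leave the board lying where it is, and do not disturb the other things.

Things in the scene. Friction and masses are not known exactly. Their poses are not given: they have to be found in the camera images.
- holder: circuit-board holder, fixed to the desk: grey plate 204 x 86 mm, top 8.5 mm over the desk; origin: centre of its underside; x axis from the bar to the board, y along the bar. A toothed steel bar (tooth tips 33.5 mm high) runs along y at x = -25 mm, from the fixed jaw (+y end, 42 mm high) to the end stop (-y end, 40 mm high). The sliding jaw opens towards -y.
- sliding_jaw (a joint): place of the sliding jaw on the bar, m: 0 = closed on the board (start), 0.048 = fully back at the end stop; grows as it moves along the holder's -y axis. It slides stiffly (about 3 N) and stays where it is left; while the tab is up the ratchet blocks any opening.
- release_tab (a joint): angle of the ratchet's thumb tab, rad: 0 = up, pawl in the teeth; 0.3 = fully down. Above about 0.15 the pawl is out of the teeth. It springs up when let go; pressing it at point tab_top takes about 4 N at first, 7 N fully down.
- tab_top (a point): on the top face of the thumb tab, 25 mm from its hinge line; 52 mm over the desk when up. Fully pressed it goes 7 mm down (4 mm frees the pawl) and 6 mm towards the fixed jaw. The tab, a ribbed steel plate 28 mm wide over the bar, reaches from here 15 mm towards the fixed jaw and 15 mm to the upright face of the head.
- head_face (a point): on the upright face of the sliding jaw's black head that looks to the fixed jaw, 60 mm over the desk, above the middle of the bar. The head is 28 mm wide, 70 mm high over the desk and reaches 46 mm from here towards the end stop. The face stands free above the tab: push here to move the jaw.
- board_mid (a point): middle of the small blue relay board, 34 x 52 mm, 16 mm high with its parts, 20 to 45 g, lying loose on the plate between the rubber pads of the two jaws, behind the bar.
- heatsink: finned aluminium heatsink, 32 x 40 x 24 mm, loose on the end of the holder's plate beside the end stop; a bystander, to be left alone.
- screwdriver: screwdriver with a red handle, 198 mm long, lying on the desk nearer the robot than the holder; a bystander, to be left alone.
- mouse: silver computer mouse, 104 x 60 x 37 mm, to the right of the keyboard; a bystander, to be left alone.
- mug: white mug, 92 mm across, 95 mm high, to the left of the keyboard; a bystander, to be left alone.
- spool: reel of solder with red flanges, 65 mm across, 42 mm high, in front of the desk phone (origin at the loose end of its wire, 38 mm from the reel's axis); a bystander, to be left alone.
- cutter: small side cutters with red grips, 107 mm long, lying to the left of the keyboard; a bystander, to be left alone.

How it is judged:
By the outcome, as a careful person would: the job done as asked, in the order asked, and still so for the second after the job is handed in, with the robot touching nothing.
It also fails if it takes over 35 s, if anything falls off the work surface, if the arm or the gripper's body presses on something with over 40 N, if the wrist force passes 120 N, or if a joint passes its speed limit or range.

## Working session

There is one attempt and no reset: what is moved stays moved. The work goes in short steps, Python scripts to look and compute and a tool call to move; the robot and the scene stay as the last step left them, time stands still between calls to the robot, and variables do not carry over. Pictures are saved under pics/ and viewed, and the job is handed in when it is done.

Besides the shell and the picture viewer there is one more tool, called after "Request:" in YAML: its name, and indented under it one key for each argument. send_rows: Moves the arm, as the interface text tells. Its arguments: {"type":"object","properties":{"series":{"type":"array"},"force":{"type":"number"}},"required":["series"]}

```bash
ls; mkdir -p pics; python3 - <<'E'
from plant import r,vision,order,nets
import cv2
s=r.get_state();print(s)
for n in("scene","top","wrist"):
    im=vision.snapshot(n);cv2.imwrite(f"pics/a_{n}.png",im)
    p=vision.camera_params(n);print(n,p)
E
```

```text
pics
{'clock': 0.0, 'q': array([ 1.3197942 ,  0.68998722, -0.19450745,  1.5663252 ,  0.15730236,
        0.90249328, -0.21513436]), 'qd': array([-1.71956151e-03, -1.99878757e-05,  1.51014499e-03,  1.81631187e-03,
        2.53575670e-04,  1.49846508e-04,  1.39332967e-03]), 'joint_torque': array([ 5.53950867e-04, -5.27563906e+01, -1.26645818e+00, -1.53429383e+01,
       -5.25311683e-02,  6.70796333e-03,  1.63896534e-04]), 'tool_pos': array([ 0.17538566, -0.59925918,  0.24891285]), 'eef_rot': array([ 8.00315210e-01, -5.99578798e-01, -7.67810739e-04, -4.89981181e-04]), 'contact_force': array([-0.34865401,  0.07338601, -0.93123217]), 'moment': array([0.01437239, 0.02367699, 0.01283991]), 'opening': 1.0025318433211463}
scene {'intrinsics': array([[401.25750706,   0.        , 261.80377771],
       [  0.        , 401.25750706, 192.50258296],
       [  0.        ,   0.        ,   1.        ]]), 'extrinsics': array([[ 0.65971548, -0.75145368,  0.009636  , -0.43092251],
       [-0.28567505, -0.26261789, -0.92164072,  0.18096096],
       [ 0.6951009 ,  0.60526788, -0.38792465,  0.62591293],
    
[... 228 characters left out ...]
]]), 'extrinsics': array([[ 0.00269656, -0.99954439,  0.03006234, -0.14170941],
       [-0.99928288, -0.00382884, -0.03767055,  0.49114773],
       [ 0.03776849, -0.0299392 , -0.99883792,  0.92419799],
       [ 0.        ,  0.        ,  0.        ,  1.        ]])}
wrist {'intrinsics': array([[293.77637719,   0.        , 256.23937222],
       [  0.        , 293.77637719, 186.07936559],
       [  0.        ,   0.        ,   1.        ]]), 'extrinsics': array([[ 0.2791686 , -0.96024129, -0.00124651, -0.62374961],
       [-0.92449061, -0.26912536,  0.26997897, -0.03626568],
       [-0.25958043, -0.07421726, -0.96286541,  0.38887784],
       [ 0.        ,  0.        ,  0.        ,  1.        ]])}
```

View pics/a_scene.png

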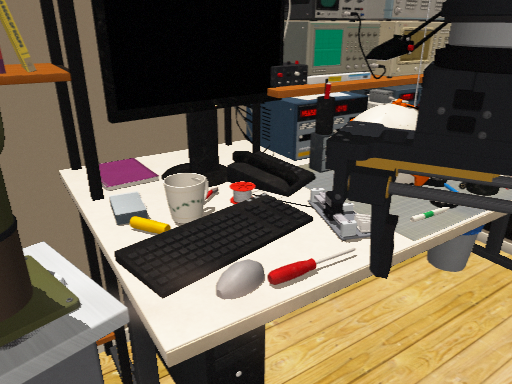

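View pics/a_top.png

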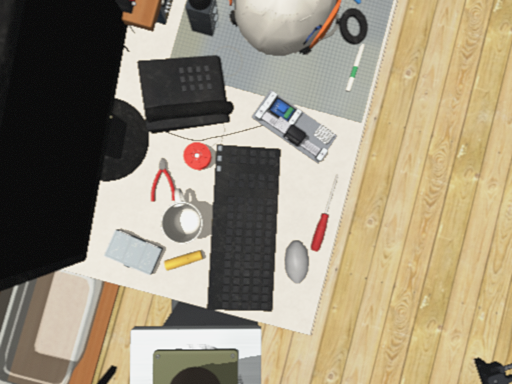

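```bash
python3 - <<'E'
from plant import r,vision,order,nets
import cv2
im=vision.snapshot("top")
cv2.imwrite("pics/b_top.png",cv2.resize(im[80:175,235:355],None,fx=6,fy=6,interpolation=cv2.INTER_CUBIC))
for l in("holder","tab_top","head_face","board_mid","heatsink"):
    for d in nets.boxes_of("top",l)[:3]: print(l,d['score'],d['location'][0]*384,d['location'][1]*512)
im=vision.snapshot("scene")
cv2.imwrite("pics/b_scene.png",cv2.resize(im[160:280,270:400],None,fx=5,fy=5,interpolation=cv2.INTER_CUBIC))
for l in("tab_top","head_face"):
    for d in nets.boxes_of("scene",l)[:3]: print(l,d['score'],d['location'][0]*384,d['location'][1]*512)
E
```

```text
holder 0.57 128.2176 297.3184
tab_top 0.46 125.184 281.1904
tab_top 0.38 221.91359999999997 180.6848
tab_top 0.32 128.6016 294.912
head_face 0.72 155.2896 195.7888
head_face 0.61 128.90879999999999 293.12
board_mid 0.78 108.21119999999999 279.1936
heatsink 0.51 133.2096 322.304
head_face 0.95 208.512 334.08
```

View pics/b_top.png

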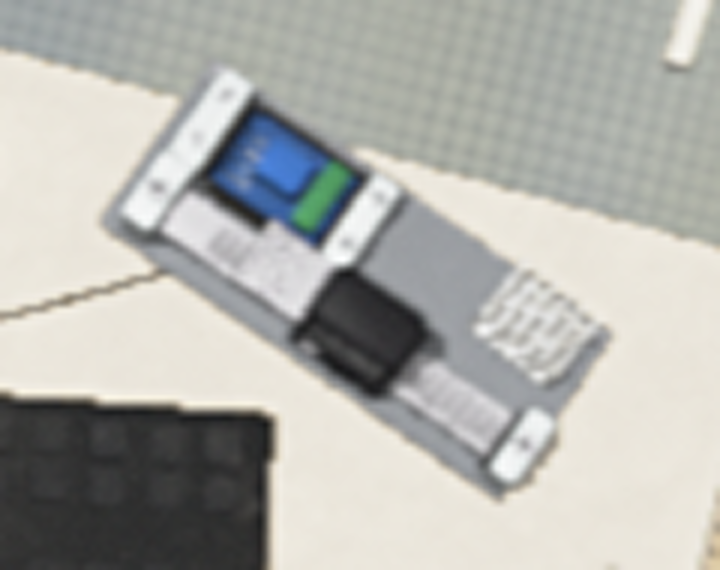

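View pics/b_scene.png

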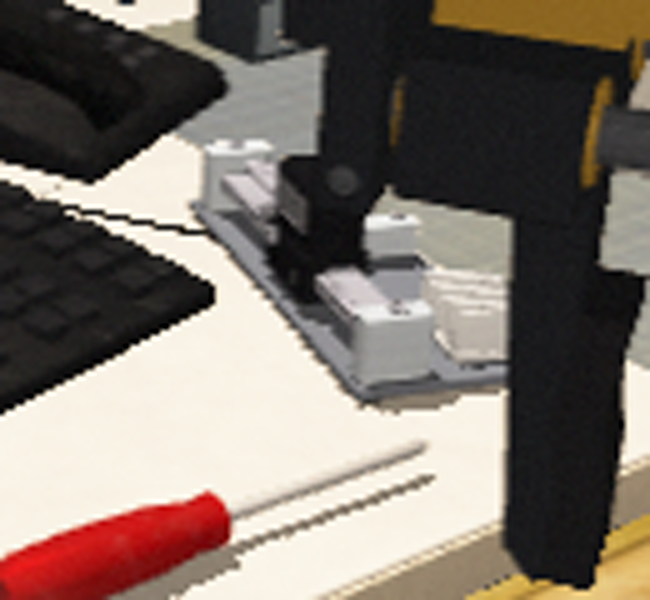

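View pics/a_wrist.png

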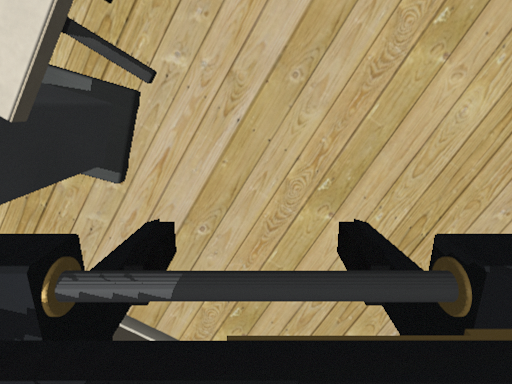

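```bash
cat > h.py <<'E'
import numpy as np
from plant import r,vision,order,nets
import cv2
from scipy.spatial.transform import Rotation as R
def ray(p,u,v,z):
    K=p['intrinsics'];E=p['extrinsics'];Rm=E[:3,:3];t=E[:3,3]
    d=Rm.T@np.linalg.inv(K)@np.array([u,v,1.]);c=-Rm.T@t
    return c+d*(z-c[2])/d[2]
def proj(p,X):
    c=p['extrinsics'][:3,:3]@np.asarray(X)+p['extrinsics'][:3,3];k=p['intrinsics']@c
    return k[:2]/k[2]
E
python3 - <<'E'
from h import *
p=vision.camera_params("top")
for n,u,v,z in [("pl_left",105,222,.0085),("pl_bot",500,497,.0085),("pl_right",608,335,.0085),
 ("fj_top",218,65,.042),("head1",345,268,.07),("head2",295,340,.07),("head3",380,395,.07),("head4",432,322,.07),("stop",525,443,.04)]:
    print(n,ray(p,235+u/6,80+v/6,z).round(4))
a=ray(p,235+105/6,80+222/6,.0085);b=ray(p,235+500/6,80+497/6,.0085);c=ray(p,235+608/6,80+335/6,.0085)
print(np.linalg.norm(a-b),np.linalg.norm(b-c),(a+c)/2, np.degrees(np.arctan2(*(a-b)[1::-1])),np.degrees(np.arctan2(*(c-b)[1::-1])))
s=r.get_state();print(R.from_quat(s['eef_rot']).as_matrix().round(3))
E
```

```text
pl_left [ 0.6721 -0.1363  0.0085]
pl_bot [ 0.5587 -0.3005  0.0085]
pl_right [ 0.6266 -0.346   0.0085]
fj_top [ 0.7283 -0.1806  0.042 ]
head1 [ 0.6408 -0.228   0.07  ]
head2 [ 0.6125 -0.2085  0.07  ]
head3 [ 0.5914 -0.2415  0.07  ]
head4 [ 0.62   -0.2618  0.07  ]
stop [ 0.5771 -0.3043  0.04  ]
0.19952223805111408 0.081770187798364 [ 0.64935573 -0.24114976  0.0085    ] 55.37379256584207 -33.7900835366895
[[ 0.281 -0.96   0.   ]
 [-0.96  -0.281 -0.   ]
 [ 0.    -0.    -1.   ]]
```

Request:
send_rows:
  series:
    - {"delta_pos": [-1.6, -3.6, 0], "turn": -5, "jaw": 1}
    - {"delta_pos": [-3.2, -7.2, 0], "turn": -10, "jaw": 1}
    - {"delta_pos": [-4.8, -10.8, 0], "turn": -15, "jaw": 1}
    - {"delta_pos": [-6.4, -14.4, 0], "turn": -20, "jaw": 1}
    - {"delta_pos": [-8, -18, 0], "turn": -25, "jaw": 1}
    - {"delta_pos": [-9.6, -21.6, 0], "turn": -30, "jaw": 1}
    - {"delta_pos": [-11.2, -25.2, 0], "turn": -35, "jaw": 1}
    - {"delta_pos": [-12.8, -28.8, 0], "turn": -39, "jaw": 1}

```text
clock: 1.27
tool_pos: [0.4172, -0.3948, 0.25]
eef_rot: [0.955, -0.296, 0.0, 0.0]
contact_force: [1.0, 0.7, -0.1]
opening: 0.419
```

Request:
send_rows:
  series:
    - {"delta_pos": [0.9, -3.8, 0], "turn": 0, "jaw": 1}
    - {"delta_pos": [1.8, -7.6, 0], "turn": 0, "jaw": 1}
    - {"delta_pos": [2.7, -11.4, 0], "turn": 0, "jaw": 1}
    - {"delta_pos": [3.6, -15.2, 0], "turn": 0, "jaw": 1}
    - {"delta_pos": [4.6, -19, 0], "turn": 0, "jaw": 1}
    - {"delta_pos": [5.5, -22.8, 0], "turn": 0, "jaw": 1}
    - {"delta_pos": [6.4, -26.6, 0], "turn": 0, "jaw": 1}
    - {"delta_pos": [7.3, -30, 0], "turn": 0, "jaw": 1}

```text
clock: 1.93
tool_pos: [0.6484, -0.1884, 0.2498]
eef_rot: [0.955, -0.297, 0.0, -0.0]
contact_force: [0.8, 0.2, -0.6]
opening: 0.003
```

```bash
python3 - <<'E'
from h import *
s=r.get_state();print(s['clock'],s['tool_pos'],s['eef_rot'],s['contact_force'],s['opening'],s['q'])
p=vision.camera_params("wrist");im=vision.snapshot("wrist");cv2.imwrite("pics/c_wrist.png",cv2.resize(im,None,fx=1.5,fy=1.5,interpolation=cv2.INTER_CUBIC))
print(s['qd'].round(3));print(p)
for l in("tab_top","head_face","board_mid","heatsink","holder"):
    for d in nets.boxes_of("wrist",l)[:3]: print(l,d['score'],d['location'][0]*384,d['location'][1]*512)
E
```

```text
1.9333 [ 0.64842319 -0.18837501  0.24984916] [ 9.54760897e-01 -2.97374281e-01  1.70998704e-04 -3.69798891e-04] [ 0.82420564  0.19379495 -0.6249121 ] 0.003106238087405984 [ 0.37732567  0.77073013 -0.32440427  1.39251386  0.26278751  1.02031512
 -0.6029808 ]
[-0.606  0.323  0.072 -0.779 -0.023  0.431 -0.376]
{'intrinsics': array([[293.77637719,   0.        , 256.23937222],
       [  0.        , 293.77637719, 186.07936559],
       [  0.        ,   0.        ,   1.        ]]), 'extrinsics': array([[ 8.21995906e-01, -5.69493374e-01, -1.64780776e-04,
        -6.39648823e-01],
       [-5.48456192e-01, -7.91709089e-01,  2.69058588e-01,
         1.69636185e-01],
       [-1.53357542e-01, -2.21074683e-01, -9.63123797e-01,
         4.46473352e-01],
       [ 0.00000000e+00,  0.00000000e+00,  0.00000000e+00,
         1.00000000e+00]])}
board_mid 0.79 157.0944 292.608
heatsink 0.42 229.2096 294.912
holder 0.65 172.9152 274.3808
```

View pics/c_wrist.png

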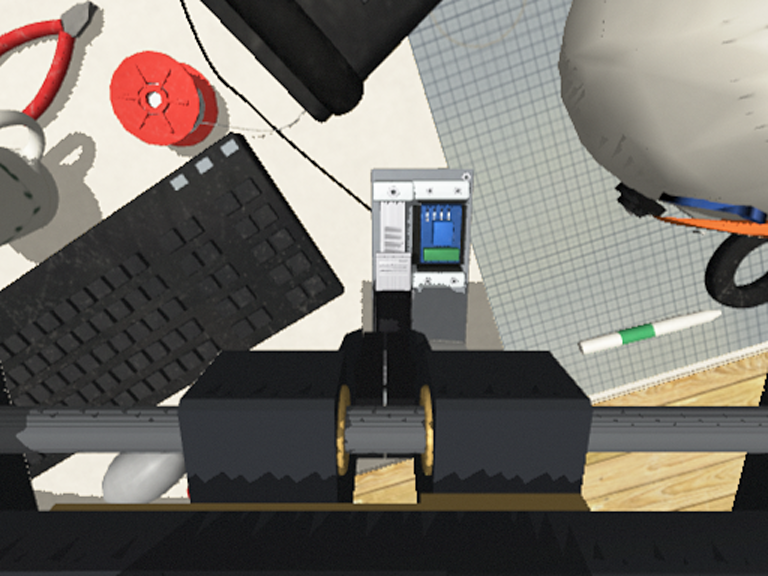

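Request:
send_rows:
  series:
    - {"delta_pos": [0, -1, 4], "turn": 0, "jaw": 1}
    - {"delta_pos": [0, -2, 8], "turn": 0, "jaw": 1}
    - {"delta_pos": [0, -2, 8], "turn": 0, "jaw": 1}
    - {"delta_pos": [0, -2, 8], "turn": 0, "jaw": 1}

```text
clock: 2.57
tool_pos: [0.6559, -0.1756, 0.1681]
eef_rot: [0.954, -0.299, -0.003, 0.001]
contact_force: [-0.5, -0.6, 0.6]
opening: 0.002
```

```bash
python3 - <<'E'
from h import *
s=r.get_state();print(s['clock'],s['tool_pos'],s['eef_rot'],s['contact_force'],s['opening'],abs(s['qd']).max())
p=vision.camera_params("wrist");im=vision.snapshot("wrist");cv2.imwrite("pics/d_wrist.png",cv2.resize(im[90:240,200:350],None,fx=4,fy=4,interpolation=cv2.INTER_CUBIC))
print(repr(p['extrinsics']))
for l in("tab_top","head_face","board_mid","heatsink","holder"):
    for d in nets.boxes_of("wrist",l)[:3]: print(l,d['score'],d['location'][0]*384,d['location'][1]*512)
E
```

```text
2.5667 [ 0.65589194 -0.17561858  0.1681126 ] [ 9.54387255e-01 -2.98559472e-01 -2.57827079e-03  7.49472863e-04] [-0.47699739 -0.6196596   0.60302363] 0.0022542627431922624 0.06766918339830974
array([[ 0.82063297, -0.57143604, -0.00473161, -0.63719761],
       [-0.54872395, -0.79027444,  0.2727056 ,  0.20565622],
       [-0.15957307, -0.22119486, -0.96208589,  0.3756059 ],
       [ 0.        ,  0.        ,  0.        ,  1.        ]])
tab_top 0.81 214.0032 264.8064
head_face 0.69 212.69759999999997 289.3824
board_mid 0.77 182.208 304.0256
board_mid 0.47 215.38559999999998 289.6896
holder 0.87 178.2144 280.6784
```

View pics/d_wrist.png

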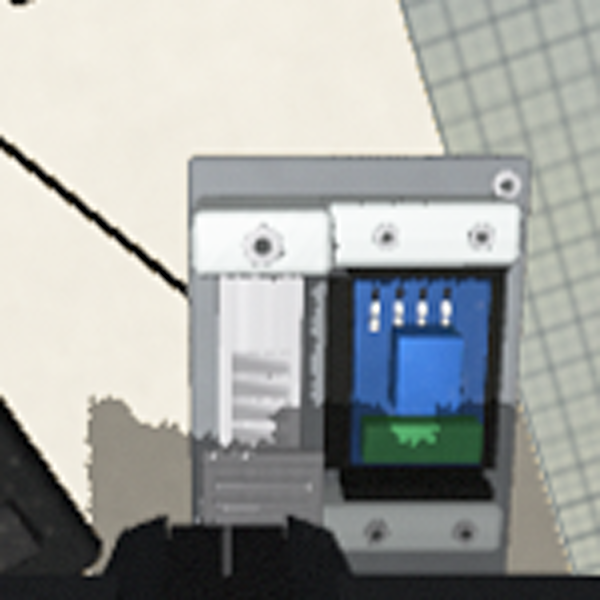

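```bash
python3 - <<'E'
from h import *
p=vision.camera_params("wrist")
pt=vision.camera_params("top")
u=lambda a,b,z:ray(p,200+a/4,90+b/4,z)
A=u(190,158,.0085);B=u(530,158,.0085);print("plate",A,B,np.linalg.norm(A-B),np.degrees(np.arctan2(*(B-A)[1::-1])))
ang=np.arctan2(*(B-A)[1::-1])
th=np.radians(-34.6)
hx=np.array([np.cos(th),np.sin(th)]);hy=np.array([-hx[1],hx[0]])
O=((A+B)/2)[:2]-.102*hy;print("O",O)
def hf(X):d=X[:2]-O;return np.array([d@hx,d@hy]).round(4)
for n,a,b,z in [("tabL",205,452,.052),("tabR",323,452,.052),("barL",218,300,.0335),("barR",302,300,.0335),("fjcL",195,208,.042),("fjcR",520,205,.042),("tabL2",205,520,.052),("sjR",500,505,.042)]:
    print(n,u(a,b,z).round(4),hf(u(a,b,z)))
t=lambda a,b,z:ray(pt,235+a/6,80+b/6,z)
for n,a,b,z in [("pl_left",105,222,.0085),("pl_bot",500,497,.0085),("pl_right",608,335,.0085),
 ("head1",345,268,.07),("head2",295,340,.07),("head3",380,395,.07),("head4",432,322,.07),("stop",525,443,.04)]:
    print(n,hf(t(a,b,z)))
s=r.get_state();print("tcp",hf(s['tool_pos']),s['tool_pos'],s['eef_rot'])
E
```

```text
plate [ 0.6773504  -0.13397555  0.0085    ] [ 0.74709151 -0.182595    0.0085    ] 0.08501572505982317 -34.88196515431994
O [ 0.6543009  -0.24224518]
tabL [ 0.6449 -0.1877  0.052 ] [-0.0388  0.0396]
tabR [ 0.667  -0.2031  0.052 ] [-0.0118  0.0394]
barL [ 0.6654 -0.1634  0.0335] [-0.0356  0.0711]
barR [ 0.6817 -0.1748  0.0335] [-0.0158  0.071 ]
fjcL [ 0.6742 -0.1419  0.042 ] [-0.0406  0.0939]
fjcR [ 0.7344 -0.183   0.042 ] [0.0323 0.0942]
tabL2 [ 0.6353 -0.2013  0.052 ] [-0.0389  0.0229]
sjR [ 0.6933 -0.2421  0.042 ] [0.032  0.0223]
pl_left [-0.0455  0.0973]
pl_bot [-0.0456 -0.1022]
pl_right [ 0.0361 -0.1011]
head1 [-0.0192  0.0041]
head2 [-0.0535  0.0041]
head3 [-0.0522 -0.0352]
head4 [-0.0171 -0.0356]
stop [-0.0283 -0.095 ]
tcp [-0.0339  0.0576] [ 0.65906819 -0.17559263  0.17207096] [ 9.54356582e-01 -2.98663408e-01  1.91805716e-03  6.57707145e-05]
```

Request:
send_rows:
  series:
    - {"delta_pos": [0.4, 1.5, 0], "turn": 0, "jaw": 1}
    - {"delta_pos": [0.9, 3, 3.5], "turn": 0, "jaw": 1}
    - {"delta_pos": [0.9, 3.2, 7], "turn": 0, "jaw": 1}
    - {"delta_pos": [0.9, 3.2, 7], "turn": 0, "jaw": 1}
    - {"delta_pos": [0.9, 3.2, 7], "turn": 0, "jaw": 1}
    - {"delta_pos": [0.9, 3.2, 7], "turn": 0, "jaw": 1}

```text
clock: 3.37
tool_pos: [0.6487, -0.2058, 0.1016]
eef_rot: [0.955, -0.298, 0.001, -0.0]
contact_force: [0.5, 0.2, 0.1]
opening: 0.008
```

```bash
cat >> h.py <<'E'
O=np.array([.6543,-.2422]);th=np.radians(-34.6)
hx=np.array([np.cos(th),np.sin(th)]);hy=np.array([-hx[1],hx[0]])
def hf(X):d=np.asarray(X)[:2]-O;return np.array([d@hx,d@hy]).round(4)
def hw(x,y,z):return np.r_[O+x*hx+y*hy,z]
E
python3 - <<'E'
from h import *
for i in range(6):
    s=r.get_state();print(s['clock'],hf(s['tool_pos']),s['tool_pos'].round(4),s['eef_rot'].round(4),s['contact_force'].round(1))
    im=vision.snapshot(["scene","wrist"][i%2])
    if i<2: cv2.imwrite("pics/e_%d.png"%i,cv2.resize(im[130:260,270:420] if i==0 else im[80:280,150:390],None,fx=[5,3.3][i],fy=[5,3.3][i],interpolation=cv2.INTER_CUBIC))
E
```

```text
3.3667 [-0.0253  0.0268] [ 0.6487 -0.2058  0.1016] [ 9.546e-01 -2.980e-01  1.400e-03 -5.000e-04] [0.5 0.2 0.1]
3.4167 [-0.0249  0.0273] [ 0.6493 -0.2056  0.1022] [ 9.546e-01 -2.978e-01  2.100e-03 -6.000e-04] [0.1 1.  0.8]
3.4667 [-0.0249  0.0274] [ 0.6494 -0.2055  0.1024] [ 9.547e-01 -2.977e-01  2.300e-03 -5.000e-04] [-0.   0.3  0.7]
3.5167 [-0.025   0.0273] [ 0.6492 -0.2055  0.1022] [ 9.547e-01 -2.976e-01  2.100e-03 -4.000e-04] [-0.5 -0.6 -0.4]
3.5667 [-0.0253  0.0271] [ 0.6489 -0.2056  0.1019] [ 9.547e-01 -2.977e-01  1.800e-03 -3.000e-04] [-0.3  0.3 -0.3]
3.6167 [-0.0255  0.0268] [ 0.6485 -0.2057  0.1015] [ 9.546e-01 -2.978e-01  1.400e-03 -2.000e-04] [-0.7  0.3  0.5]
```

View pics/e_0.png

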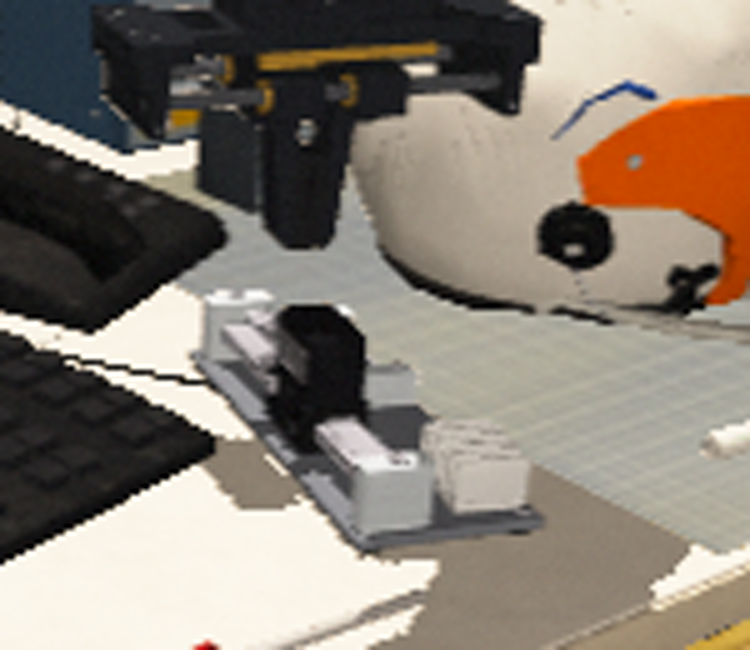

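View pics/e_1.png

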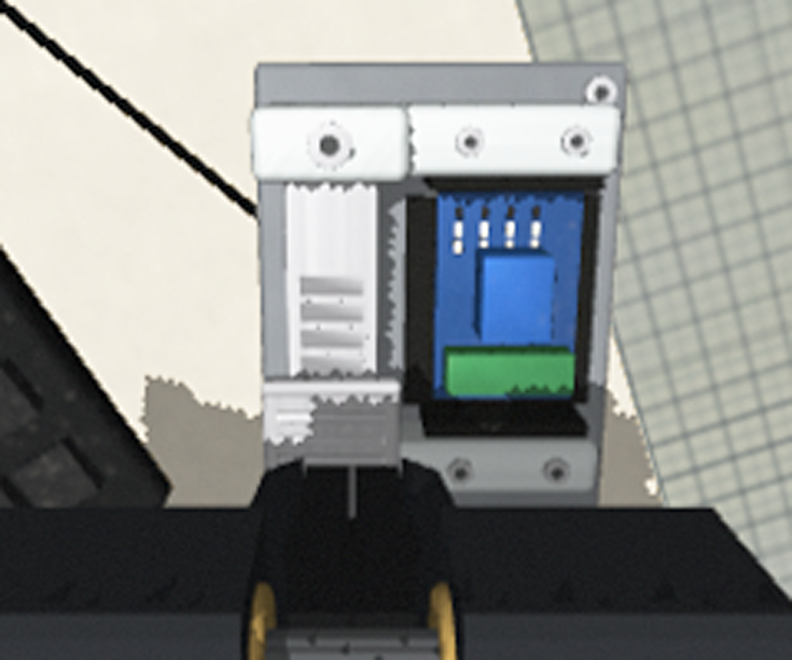

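```bash
python3 - <<'E'
from h import *
p=vision.camera_params("wrist");s=r.get_state()
u=lambda a,b,z:ray(p,150+a/3.3,80+b/3.3,z)
for n,a,b,z in [("plA",256,63,.0085),("plB",625,63,.0085),("tabL",265,380,.052),("tabR",401,380,.052),("barL",287,250,.0335),("barR",376,250,.0335),("fjcL",253,107,.042),("fjcR",617,107,.042),("sjR",598,442,.042),("sjR",598,490,.042)]:
    print(n,u(a,b,z).round(4),hf(u(a,b,z)))
T=R.from_quat(s['eef_rot']).as_matrix()
for q in [(0,0,.011),(0,-.009,.011),(0,.009,.011)]:
    X=s['tool_pos']+T@np.array(q);x=proj(p,X);print(q,(x-[150,80])*3.3,hf(X),X[2])
print(hf(s['tool_pos']))
ps=vision.camera_params("scene")
for z in(.07,): 
  for a,b in[(275,308),(345,303),(365,342),(305,352)]: print("head scene",hf(ray(ps,270+a/5,130+b/5,z)))
E
```

```text
plA [ 0.6718 -0.1337  0.0085] [-0.0472  0.0993]
plB [ 0.7399 -0.181   0.0085] [0.0357 0.099 ]
tabL [ 0.6405 -0.1861  0.052 ] [-0.0432  0.0383]
tabR [ 0.6627 -0.2015  0.052 ] [-0.0162  0.0382]
barL [ 0.6565 -0.1694  0.0335] [-0.0395  0.0612]
barR [ 0.6719 -0.1801  0.0335] [-0.0208  0.0611]
fjcL [ 0.6687 -0.1421  0.042 ] [-0.0449  0.0906]
fjcR [ 0.7267 -0.1823  0.042 ] [0.0256 0.0904]
sjR [ 0.6881 -0.2398  0.042 ] [0.0265 0.0211]
sjR [ 0.6824 -0.2494  0.042 ] [0.0272 0.0101]
(0, 0, 0.011) [354.37741128 517.66218072] [-0.0257  0.0266] 0.09014639083795477
(0, -0.009, 0.011) [354.32892758 466.47930747] [-0.0257  0.0356] 0.09015398230077029
(0, 0.009, 0.011) [354.42443282 567.30150041] [-0.0257  0.0176] 0.09013879937513926
[-0.0257  0.0266]
head scene [-0.0446 -0.0027]
head scene [-0.0115 -0.0042]
head scene [-0.0213 -0.0467]
head scene [-0.0508 -0.0508]
```

Request:
send_rows:
  series:
    - {"delta_pos": [-0.4, 0.4, 0], "turn": 0, "jaw": 1}
    - {"delta_pos": [-0.4, 0.4, 1.5], "turn": 0, "jaw": 1}
    - {"delta_pos": [-0.4, 0.4, 3.0], "turn": 0, "jaw": 1}
    - {"delta_pos": [-0.4, 0.4, 3.3], "turn": 0, "jaw": 1}
    - {"delta_pos": [-0.4, 0.4, 3.3], "turn": 0, "jaw": 1}
    - {"delta_pos": [-0.4, 0.4, 3.3], "turn": 0, "jaw": 1}

```text
clock: 4.17
tool_pos: [0.6417, -0.2068, 0.0664]
eef_rot: [0.955, -0.298, -0.0, -0.0]
contact_force: [0.6, 0.4, 0.5]
opening: 0.005
```

```bash
python3 - <<'E'
from h import *
for i in range(2):
    s=r.get_state();print(s['clock'],hf(s['tool_pos']),s['tool_pos'].round(4),s['eef_rot'].round(4),s['contact_force'].round(1))
    p=vision.camera_params("wrist")
    im=vision.snapshot(["scene","wrist"][i%2])
    if i<2: cv2.imwrite("pics/f_%d.png"%i,cv2.resize(im[150:260,290:400] if i==0 else im[100:280,150:370],None,fx=[5,3.5][i],fy=[5,3.5][i],interpolation=cv2.INTER_CUBIC))
T=R.from_quat(s['eef_rot']).as_matrix()
for q in [(0,-.009,.011)]:
    X=s['tool_pos']+T@np.array(q);x=proj(p,X);print(q,(x-[150,100])*3.5,hf(X),X[2])
E
```

```text
4.1667 [-0.0305  0.022 ] [ 0.6417 -0.2068  0.0664] [ 9.546e-01 -2.980e-01 -3.000e-04 -0.000e+00] [0.6 0.4 0.5]
4.2167 [-0.0301  0.0222] [ 0.6421 -0.2069  0.067 ] [ 9.546e-01 -2.980e-01  2.000e-04 -1.000e-04] [-0.9  0.3  0.4]
(0, -0.009, 0.011) [375.77695584 424.71419869] [-0.0301  0.0312] 0.05595277322641119
```

View pics/f_0.png

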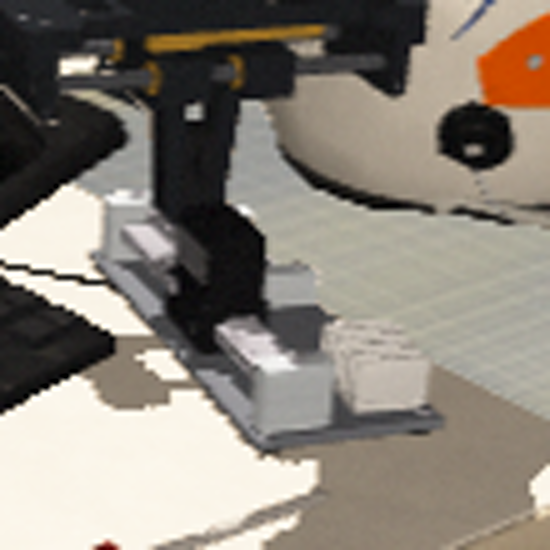

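View pics/f_1.png

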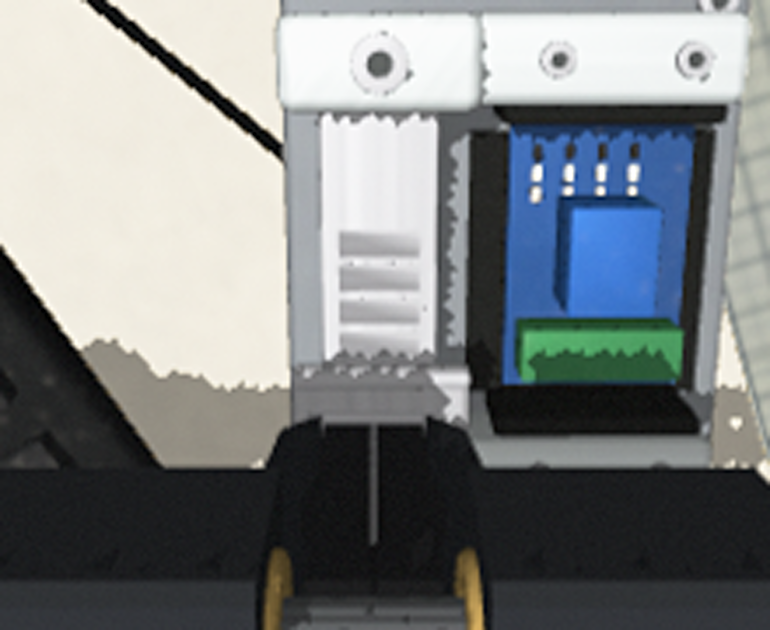

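Request:
send_rows:
  series:
    - {"delta_pos": [0, 0, 0.2], "turn": 0, "jaw": 1}
    - {"delta_pos": [0, 0, 0.4], "turn": 0, "jaw": 1}
    - {"delta_pos": [0, 0, 0.6], "turn": 0, "jaw": 1}
    - {"delta_pos": [0, 0, 0.6], "turn": 0, "jaw": 1}
    - {"delta_pos": [0, 0, 0.6], "turn": 0, "jaw": 1}

```text
clock: 4.68
tool_pos: [0.6431, -0.2061, 0.0621]
eef_rot: [0.955, -0.298, 0.001, -0.001]
contact_force: [-1.2, 1.7, 7.0]
opening: 0.003
```

Request:
send_rows:
  series:
    - {"delta_pos": [0, 0, 0.1], "turn": 0, "jaw": 1}
    - {"delta_pos": [0, 0, 0.2], "turn": 0, "jaw": 1}
    - {"delta_pos": [0, 0, 0.2], "turn": 0, "jaw": 1}
    - {"delta_pos": [0, 0, 0.2], "turn": 0, "jaw": 1}

```text
clock: 5.02
tool_pos: [0.6438, -0.2052, 0.0607]
eef_rot: [0.955, -0.298, 0.002, -0.001]
contact_force: [-0.2, 2.7, 9.5]
opening: 0.005
```

```bash
python3 - <<'E'
from h import *
for i in range(2):
    s=r.get_state();print(s['clock'],hf(s['tool_pos']),s['tool_pos'].round(4),s['eef_rot'].round(4),s['contact_force'].round(1))
    im=vision.snapshot(["scene","wrist"][i%2])
    cv2.imwrite("pics/g_%d.png"%i,cv2.resize(im[150:260,290:400] if i==0 else im[100:280,150:370],None,fx=[5,3.5][i],fy=[5,3.5][i],interpolation=cv2.INTER_CUBIC))
E
```

```text
5.0167 [-0.0297  0.0245] [ 0.6438 -0.2052  0.0607] [ 0.9547 -0.2976  0.0017 -0.0013] [-0.2  2.7  9.5]
5.0667 [-0.0297  0.0244] [ 0.6437 -0.2052  0.0607] [ 0.9547 -0.2976  0.0017 -0.0013] [-0.8  2.2  9.6]
```

View pics/g_1.png

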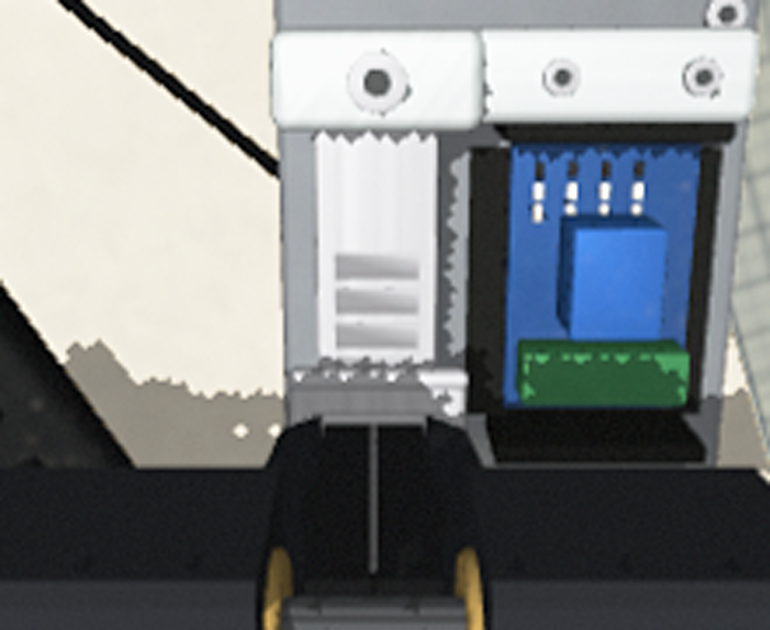

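Request:
send_rows:
  series:
    - {"delta_pos": [0, 0, 0.1], "turn": 0, "jaw": 1}
    - {"delta_pos": [0, 0, 0.2], "turn": 0, "jaw": 1}
    - {"delta_pos": [0, 0, 0.3], "turn": 0, "jaw": 1}
    - {"delta_pos": [0, 0, 0.3], "turn": 0, "jaw": 1}
    - {"delta_pos": [0, 0, 0.3], "turn": 0, "jaw": 1}

```text
clock: 5.53
tool_pos: [0.644, -0.2049, 0.058]
eef_rot: [0.955, -0.298, 0.002, -0.002]
contact_force: [-1.5, 3.4, 11.1]
opening: 0.007
```

Request:
send_rows:
  series:
    - {"delta_pos": [0, 0.2, 0], "turn": 0, "jaw": 1}
    - {"delta_pos": [0, 0.4, 0], "turn": 0, "jaw": 1}
    - {"delta_pos": [0, 0.5, -0.05], "turn": 0, "jaw": 1}
    - {"delta_pos": [0, 0.6, -0.05], "turn": 0, "jaw": 1}
    - {"delta_pos": [0, 0.6, -0.05], "turn": 0, "jaw": 1}

```text
clock: 5.95
tool_pos: [0.6403, -0.2102, 0.0584]
eef_rot: [0.955, -0.298, 0.002, -0.001]
contact_force: [0.2, 2.7, 11.4]
opening: 0.005
```

```bash
python3 - <<'E'
from h import *
for i in range(2):
    s=r.get_state();print(s['clock'],hf(s['tool_pos']),s['tool_pos'].round(4),s['contact_force'].round(1),hy@s['contact_force'][:2])
    im=vision.snapshot(["scene","wrist"][i%2])
    cv2.imwrite("pics/i_%d.png"%i,cv2.resize(im[150:260,290:400] if i==0 else im[100:280,150:370],None,fx=[5,3.5][i],fy=[5,3.5][i],interpolation=cv2.INTER_CUBIC))
E
```

```text
5.95 [-0.0297  0.0184] [ 0.6403 -0.2102  0.0584] [ 0.2  2.7 11.4] 2.34876100394102
6.0 [-0.0296  0.0185] [ 0.6404 -0.2102  0.0584] [-0.3  2.6 10.1] 1.973433443669759
```

View pics/i_1.png

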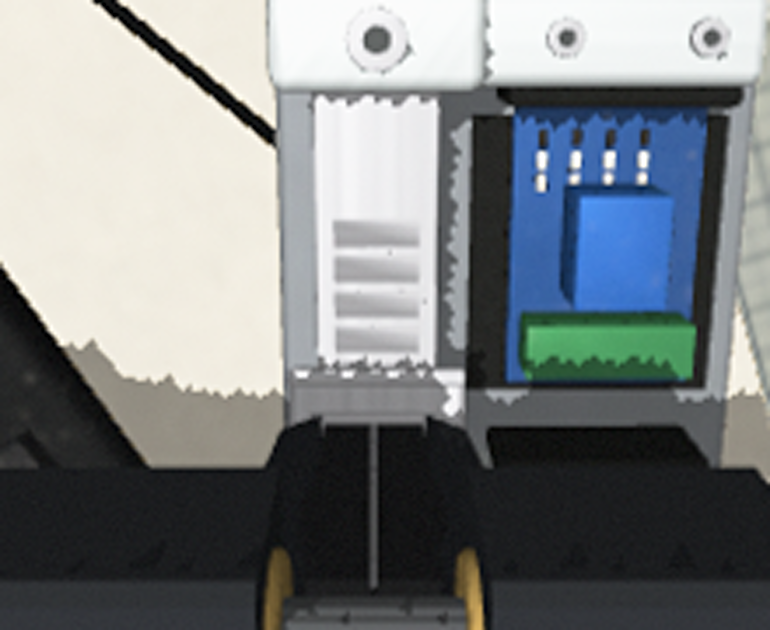

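View pics/i_0.png

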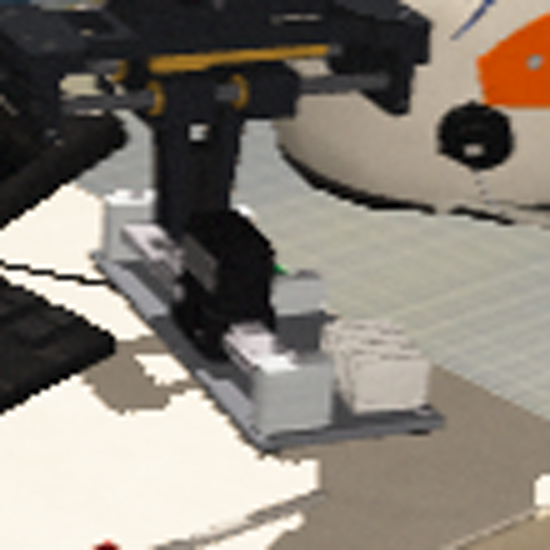

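Request:
send_rows:
  series:
    - {"delta_pos": [0, 0.4, 0], "turn": 0, "jaw": 1}
    - {"delta_pos": [0, 0.8, 0], "turn": 0, "jaw": 1}
    - {"delta_pos": [0, 1.2, 0], "turn": 0, "jaw": 1}
    - {"delta_pos": [0, 1.6, 0], "turn": 0, "jaw": 1}
    - {"delta_pos": [0, 2.0, 0], "turn": 0, "jaw": 1}
    - {"delta_pos": [0, 2.4, 0], "turn": 0, "jaw": 1}
    - {"delta_pos": [0, 2.5, 0], "turn": 0, "jaw": 1}
    - {"delta_pos": [0, 2.5, 0], "turn": 0, "jaw": 1}

```text
clock: 6.72
tool_pos: [0.6258, -0.2314, 0.0583]
eef_rot: [0.955, -0.298, 0.002, -0.001]
contact_force: [-0.7, 2.2, 9.2]
opening: 0.009
```

```bash
python3 - <<'E'
from h import *
for i in range(2):
    s=r.get_state();print(s['clock'],hf(s['tool_pos']),s['tool_pos'].round(4),s['contact_force'].round(1),hy@s['contact_force'][:2])
    im=vision.snapshot(["scene","wrist"][i%2])
    cv2.imwrite("pics/j_%d.png"%i,cv2.resize(im[150:260,290:400] if i==0 else im[100:280,150:370],None,fx=[5,3.5][i],fy=[5,3.5][i],interpolation=cv2.INTER_CUBIC))
E
```

```text
6.7167 [-0.0296 -0.0073] [ 0.6258 -0.2314  0.0583] [-0.7  2.2  9.2] 1.364057733234311
6.7667 [-0.0297 -0.0073] [ 0.6257 -0.2314  0.0582] [-1.8  3.   9.5] 1.499379993914126
```

View pics/j_1.png

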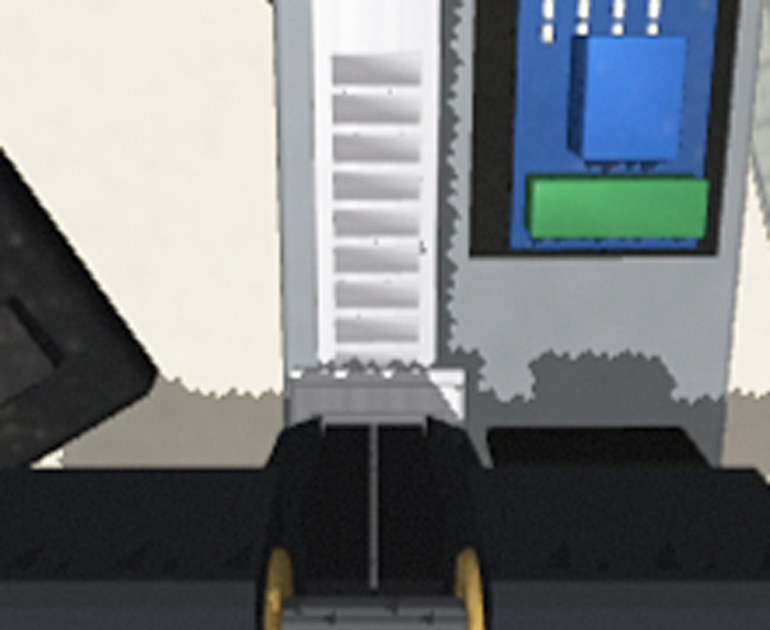

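View pics/j_0.png

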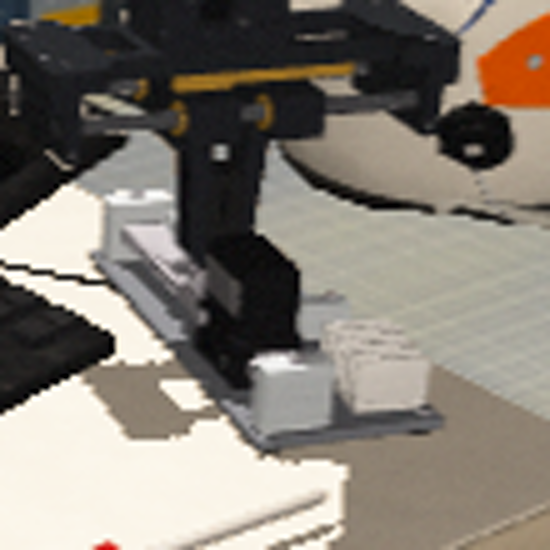

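Request:
send_rows:
  series:
    - {"delta_pos": [0, 0.3, 0], "turn": 0, "jaw": 1}
    - {"delta_pos": [0, 0.6, 0], "turn": 0, "jaw": 1}
    - {"delta_pos": [0, 0.9, 0], "turn": 0, "jaw": 1}
    - {"delta_pos": [0, 1.2, 0], "turn": 0, "jaw": 1}
    - {"delta_pos": [0, 1.4, 0], "turn": 0, "jaw": 1}
    - {"delta_pos": [0, 1.4, 0], "turn": 0, "jaw": 1}

```text
clock: 7.32
tool_pos: [0.6179, -0.2428, 0.0583]
eef_rot: [0.955, -0.298, 0.002, -0.001]
contact_force: [-0.2, 2.2, 10.3]
opening: 0.002
```

Request:
send_rows:
  series:
    - {"delta_pos": [0, 0.2, 0], "turn": 0, "jaw": 1}
    - {"delta_pos": [0, 0.4, 0], "turn": 0, "jaw": 1}
    - {"delta_pos": [0, 0.4, 0], "turn": 0, "jaw": 1}
    - {"delta_pos": [0, 0.4, 0], "turn": 0, "jaw": 1}

```text
clock: 7.65
tool_pos: [0.6175, -0.2435, 0.059]
eef_rot: [0.955, -0.297, 0.003, -0.003]
contact_force: [1.0, 6.6, 13.2]
opening: 0.002
```

```bash
python3 - <<'E'
from h import *
for i in range(2):
    s=r.get_state();print(s['clock'],hf(s['tool_pos']),s['tool_pos'].round(4),s['contact_force'].round(1),hy@s['contact_force'][:2])
    im=vision.snapshot(["scene","wrist"][i%2])
    cv2.imwrite("pics/k_%d.png"%i,cv2.resize(im[150:260,290:400] if i==0 else im[100:280,150:370],None,fx=[5,3.5][i],fy=[5,3.5][i],interpolation=cv2.INTER_CUBIC))
E
```

```text
7.65 [-0.0296 -0.0219] [ 0.6175 -0.2435  0.059 ] [ 1.   6.6 13.2] 6.046705872147112
7.7 [-0.0296 -0.0219] [ 0.6175 -0.2434  0.0589] [ 0.4  6.3 12.5] 5.395401098927112
```

View pics/k_1.png

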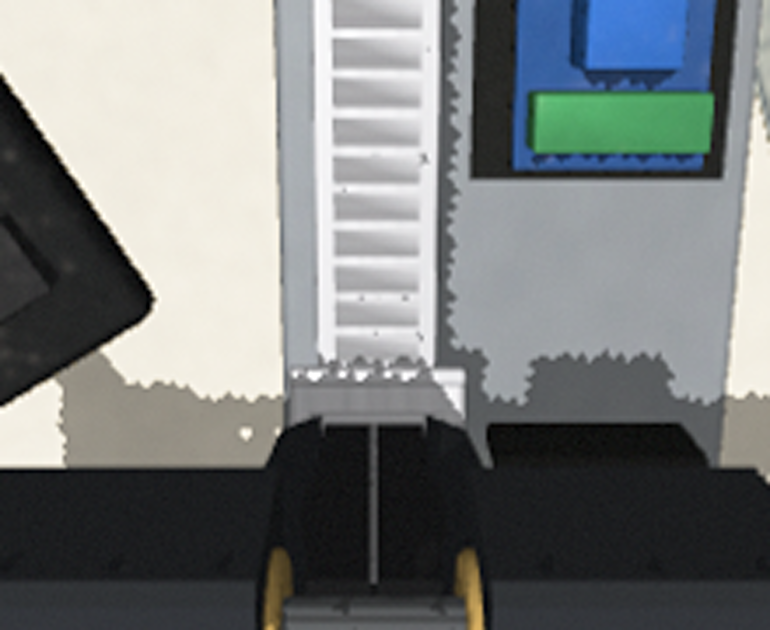

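View pics/k_0.png

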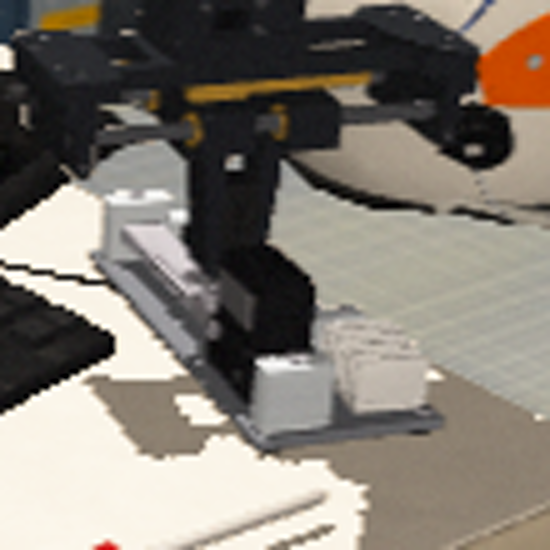

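Request:
send_rows:
  series:
    - {"delta_pos": [0, 0.2, 0], "turn": 0, "jaw": 1}
    - {"delta_pos": [0, 0.4, 0], "turn": 0, "jaw": 1}
    - {"delta_pos": [0, 0.6, 0], "turn": 0, "jaw": 1}
    - {"delta_pos": [0, 0.6, 0], "turn": 0, "jaw": 1}
    - {"delta_pos": [0, 0.6, 0], "turn": 0, "jaw": 1}

```text
clock: 8.17
tool_pos: [0.6167, -0.2445, 0.0602]
eef_rot: [0.955, -0.296, 0.004, -0.006]
contact_force: [2.3, 12.2, 18.4]
opening: 0.004
```

Request:
send_rows:
  series:
    - {"delta_pos": [0, -0.3, 0], "turn": 0, "jaw": 1}
    - {"delta_pos": [0, -0.5, -0.2], "turn": 0, "jaw": 1}
    - {"delta_pos": [0, -0.6, -0.5], "turn": 0, "jaw": 1}
    - {"delta_pos": [0, -0.8, -1], "turn": 0, "jaw": 1}
    - {"delta_pos": [0, -1.2, -2], "turn": 0, "jaw": 1}
    - {"delta_pos": [0, -1.5, -4], "turn": 0, "jaw": 1}
    - {"delta_pos": [0, -3, -7], "turn": 0, "jaw": 1}
    - {"delta_pos": [0, -5, -10], "turn": 0, "jaw": 1}

```text
clock: 8.83
tool_pos: [0.6374, -0.2128, 0.1567]
eef_rot: [0.954, -0.3, -0.001, 0.001]
contact_force: [0.2, 0.9, -0.1]
opening: 0.008
```

Request:
send_rows:
  series:
    - {"delta_pos": [0, -2, -3], "turn": 0, "jaw": 1}
    - {"delta_pos": [0, -2, -5], "turn": 0, "jaw": 1}
    - {"delta_pos": [0, -2, -5], "turn": 0, "jaw": 1}
    - {"delta_pos": [0, -2, -5], "turn": 0, "jaw": 1}

```text
clock: 9.17
tool_pos: [0.6509, -0.1945, 0.2077]
eef_rot: [0.955, -0.298, 0.001, 0.0]
contact_force: [-1.3, -0.1, -0.6]
opening: 0.008
```

```bash
python3 - <<'E'
from h import *
s=r.get_state();print(s['clock'],hf(s['tool_pos']),s['tool_pos'].round(4),s['contact_force'].round(1))
for n,c in(("scene",(150,260,290,400)),("wrist",(60,280,130,390)),("top",(80,175,235,355))):
    im=vision.snapshot(n);a,b,e,d=c
    cv2.imwrite(f"pics/l_{n}.png",cv2.resize(im[a:b,e:d],None,fx=5 if n!="wrist" else 2.7,fy=5 if n!="wrist" else 2.7,interpolation=cv2.INTER_CUBIC))
E
```

```text
9.1667 [-0.0298  0.0373] [ 0.6509 -0.1945  0.2077] [-1.3 -0.1 -0.6]
```

View pics/l_scene.png

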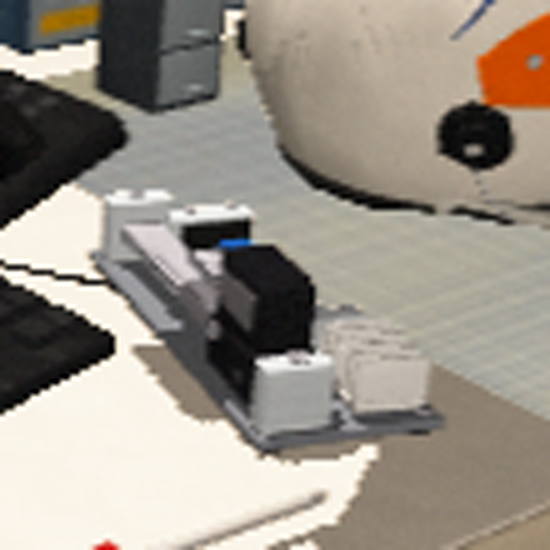

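View pics/l_wrist.png

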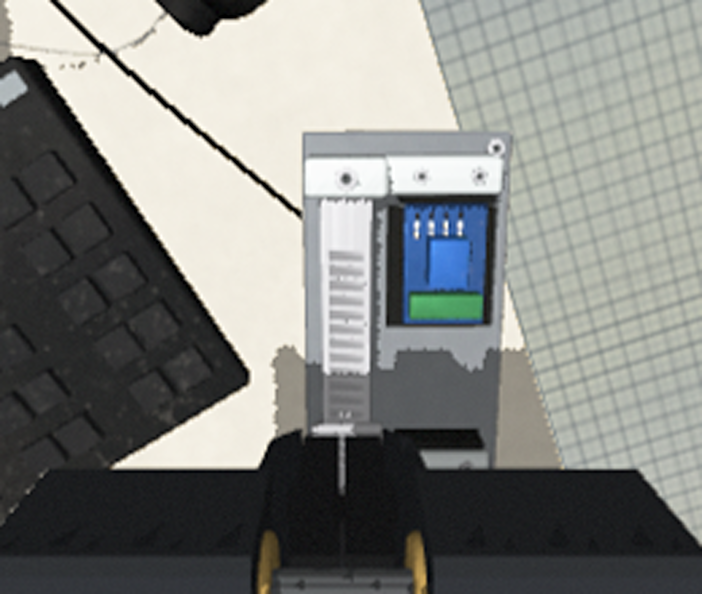

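View pics/l_top.png

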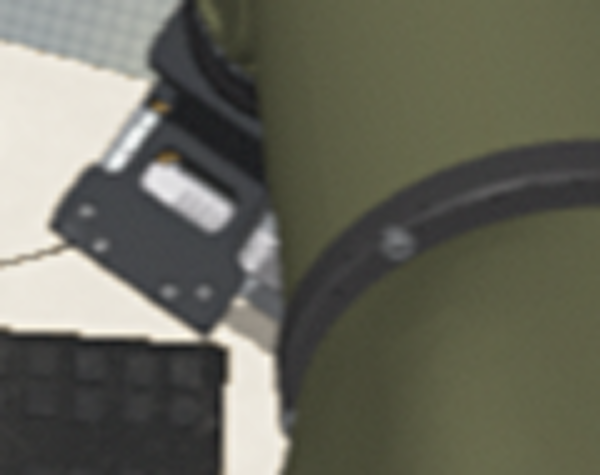

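Request:
send_rows:
  series:
    - {"delta_pos": [0, -2, -1], "turn": 0, "jaw": 1}
    - {"delta_pos": [0, -4, -2], "turn": 0, "jaw": 1}
    - {"delta_pos": [0, -4, -2], "turn": 0, "jaw": 1}
    - {"delta_pos": [0, -4, -2], "turn": 0, "jaw": 1}
    - {"delta_pos": [0, -4, -2], "turn": 0, "jaw": 1}

```text
clock: 9.73
tool_pos: [0.6718, -0.163, 0.2247]
eef_rot: [0.954, -0.298, -0.001, 0.001]
contact_force: [-0.8, 0.1, -0.8]
opening: 0.006
```

```bash
python3 - <<'E'
from h import *
s=r.get_state();print(s['clock'],hf(s['tool_pos']),s['tool_pos'].round(4),s['contact_force'].round(1))
p=vision.camera_params("wrist");im=vision.snapshot("wrist")
cv2.imwrite("pics/m.png",cv2.resize(im[90:240,200:350],None,fx=4,fy=4,interpolation=cv2.INTER_CUBIC))
for n,X in {"plateL":(-.048,.099,.0085),"tabfront":(-.030,.0385-.048,.052),"tabfront_dn":(-.030,.0385-.048+.006,.043),"face":(-.030,.0085-.048,.07)}.items(): print(n,(proj(p,hw(*X))-[200,90])*4)
np.save("p.npy",p['extrinsics'])
E
```

```text
9.7333 [-0.0306  0.0751] [ 0.6718 -0.163   0.2247] [-0.8  0.1 -0.8]
plateL [169.94605848 211.61808108]
tabfront [231.8879965  610.12276342]
tabfront_dn [231.73180851 577.44189308]
face [232.38376163 737.36421078]
```

View pics/m.png

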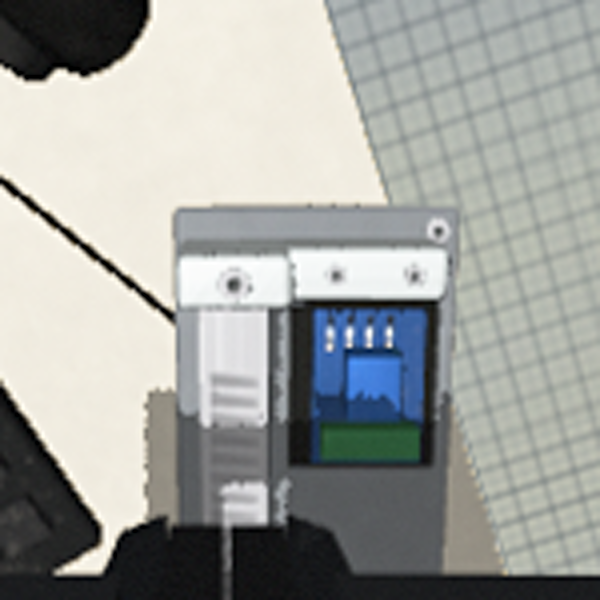

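Request:
send_rows:
  series:
    - {"delta_pos": [0, 1, -3], "turn": 0, "jaw": 1}
    - {"delta_pos": [0, 4.5, -4], "turn": 0, "jaw": 1}
    - {"delta_pos": [0, 8.5, -5], "turn": 0, "jaw": 1}
    - {"delta_pos": [0, 12.5, -5], "turn": 0, "jaw": 1}
    - {"delta_pos": [0, 16.5, -5], "turn": 0, "jaw": 1}
    - {"delta_pos": [0, 20.5, -5], "turn": 0, "jaw": 1}
    - {"delta_pos": [0, 24.5, -5], "turn": 0, "jaw": 1}
    - {"delta_pos": [0, 28, -5], "turn": 0, "jaw": 1}

```text
clock: 10.45
tool_pos: [0.5098, -0.3957, 0.2754]
eef_rot: [0.954, -0.3, -0.001, 0.001]
contact_force: [-0.5, -0.6, -0.3]
opening: 0.005
```

Request:
send_rows:
  series:
    - {"delta_pos": [-0.5, 4, 0], "turn": 0, "jaw": 1}
    - {"delta_pos": [-1, 8, 0], "turn": 0, "jaw": 1}
    - {"delta_pos": [-1.5, 12, 0], "turn": 0, "jaw": 1}
    - {"delta_pos": [-2, 16, 0], "turn": 0, "jaw": 1}
    - {"delta_pos": [-2, 16, 0], "turn": 0, "jaw": 1}
    - {"delta_pos": [-2, 16, 0], "turn": 0, "jaw": 1}

```text
clock: 10.95
tool_pos: [0.4012, -0.5158, 0.2751]
eef_rot: [0.953, -0.302, -0.002, 0.001]
contact_force: [0.3, 1.2, 0.7]
opening: 0.003
```

```bash
python3 - <<'E'
from h import *
s=r.get_state();print(s['clock'],s['tool_pos'].round(4),s['contact_force'].round(1),abs(s['qd']).max())
for n,c in(("scene",(150,260,290,400)),("top",(80,175,235,355))):
    im=vision.snapshot(n);a,b,e,d=c
    f=5 if n=="scene" else 6
    cv2.imwrite(f"pics/n_{n}.png",cv2.resize(im[a:b,e:d],None,fx=f,fy=f,interpolation=cv2.INTER_CUBIC))
    if n=="top": cv2.imwrite("pics/n_full.png",im)
E
```

```text
10.95 [ 0.4012 -0.5158  0.2751] [0.3 1.2 0.7] 0.07759375451044843
```

View pics/n_scene.png

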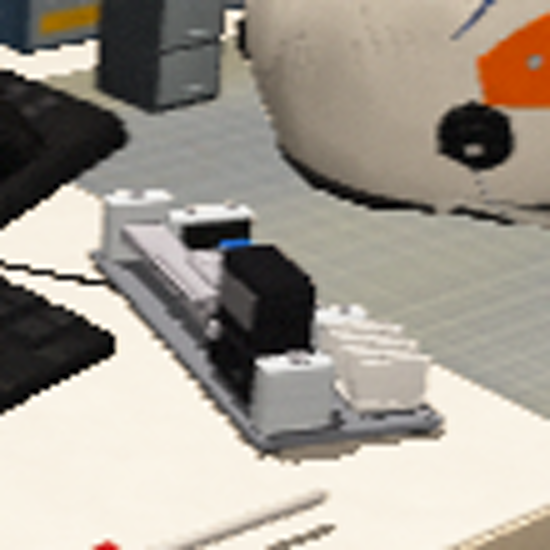

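View pics/n_top.png

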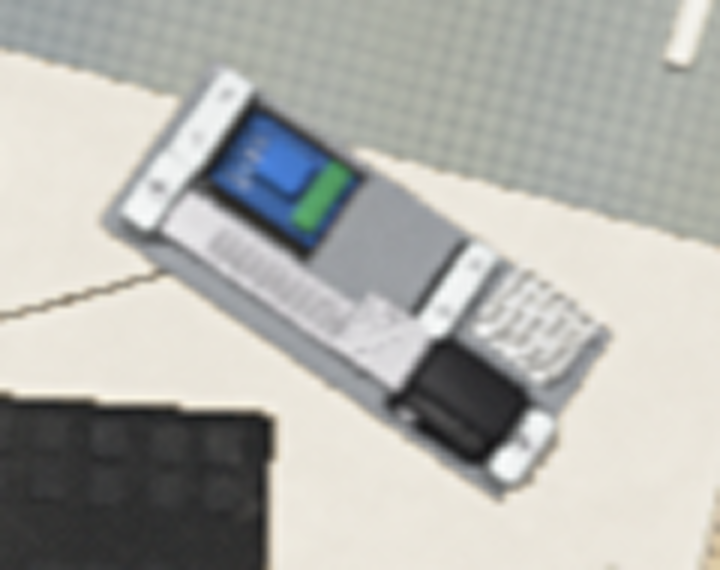

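View pics/n_full.png

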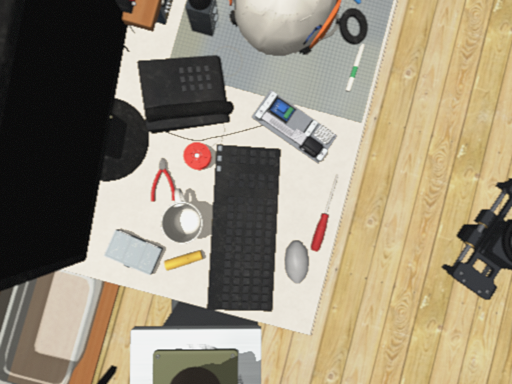

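```bash
python3 - <<'E'
from h import *
a=cv2.imread("pics/a_top.png");b=cv2.imread("pics/n_full.png");p=vision.camera_params("top")
f=8;A=cv2.resize(a,None,fx=f,fy=f,interpolation=cv2.INTER_CUBIC);B=cv2.resize(b,None,fx=f,fy=f,interpolation=cv2.INTER_CUBIC)
for nm,(u0,v0,u1,v1),z in [("head",(286,125,306,144),.06),("tab",(277,117,289,131),.052),("jawpad",(290,109,300,122),.042),("board",(272,100,292,120),.02),("heatsink",(316,126,332,142),.03)]:
    t=A[v0*f:v1*f,u0*f:u1*f];m=cv2.matchTemplate(B[70*f:180*f,230*f:360*f],t,cv2.TM_CCOEFF_NORMED)
    _,s,_,l=cv2.minMaxLoc(m);du=l[0]/f+230-u0;dv=l[1]/f+70-v0
    X=ray(p,u0,v0,z);Y=ray(p,u0+du,v0+dv,z);print(nm,round(s,2),du,dv,(hf(Y)-hf(X))*1000)
E
```

```text
head 0.97 16.5 11.375 [  0.2 -47.2]
tab 0.92 16.375 11.375 [  0.1 -47.4]
jawpad 0.93 16.25 11.375 [ -0.2 -47.7]
board 0.85 0.0 0.0 [0. 0.]
heatsink 0.92 0.125 -0.125 [ 0.4 -0.1]
```

```bash
python3 - <<'E'
from plant import r,order
print(order.finish_job()); s=r.get_state(); print(s['clock'])
E
```

```text
the job is handed in; nothing more can be done
None
the job is handed in; nothing more can be done
```

The holder is open. I pressed the thumb tab down with the closed fingertips, pushed the jaw back along its bar to the end stop with the tab held down, then lifted off so the tab could spring up. I handed the job in at about 11 s, with the arm clear of everything.

- **Jaw travel:** before and after top pictures put it at 47.2–47.7 mm, against the nominal 48 mm, which is within the camera error. At the stop the force along the bar rose to about 11 N while the finger moved only 1 mm, so I took it as fully back.
- **Tab:** it shifted by the same amount as the head and looks the same as at the start, so I took it to be up. I could not measure its angle directly.
- **Board and bystanders:** the board shows no shift and the heatsink none beyond measurement noise. The other things look unmoved in the top picture, though I did not measure them.
- **Forces:** the largest reading I saw was about 22 N, well under the limits.
- **Checks that disagreed:** early estimates of the holder's position differed by 3–5 mm between cameras. I went with the closest settled wrist view and confirmed it by contact. My last close wrist view of the tab was blocked by the fingers, so the final check relies on the top and scene pictures.

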